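Park the rolling bottle caddy under the wire shelf

ROBOT

A 7-joint arm with a two-finger parallel gripper is mounted at the origin on the work surface. World frame = base frame: x ahead of the robot, y to its left, z up, the work surface at z = 0. Lengths are in m, angles in rad, forces in N, time in s.
With the tool pointing down it reaches from about 0.4 to 0.85 m from the base axis. Payload 10.4 kg.
Tool frame: the origin (TCP) lies at the very end of the fingers, on their centre line; the grasp point (between the pads) lies 19 mm behind it; z points along the fingers, y is the line along which they close (so a half turn about z gives the same grasp; the last joint's range is limited). The gripper opens to 85 mm and grips with 20 to 120 N. Pads are 22 mm wide; open, the fingers measure 114 mm over their backs; the gripper's body (76 mm by 85 mm) begins 54 mm behind the grasp point. The pads swing forward as they close: fully open they stand 13 mm farther back than shut.
Start: joints at [1.206, 0.332, -0.065, 1.46, 0.022, 1.35, -0.088], TCP at [0.21, -0.589, 0.231] pointing down, gripper open.
Joint ranges: [-2.6, 2.6], [-0.5, 2.12], [-1.47, 1.34], [0.16, 2.42], [-1.27, 4.41], [0.06, 2.06], [-2.6, 2.6]. Speed limits (rad/s): [2.22, 2.22, 2.79, 2.79, 3.14, 3.14, 3.14].

INTERFACE

Orientations are given as a unit quaternion [x, y, z, w].
In Python, from cell import manip gives the robot as it stands.
- The arm moves only by the tool drive_tool, never from a script. Its argument "commands" is a list of rows, each an object of numbers: "x", "y", "z": the shift along the world's x, y, z as a fraction of full scale; "turn": the turn about the world's z as a fraction of full scale. A call has 1 to 12 rows; each row is the pose to reach, as a shift and turn from the pose commanded when the call began, turning the shorter way round; what a row does not reach only later rows make up. Full scale, the value 1, is 80 cm for a shift and 2 pi rad for a turn. A row lasts 1/10 s, in which the tool goes at most 50 mm and 8.59 degrees, less where a joint would pass 70% of its speed; a pose out of reach is approached as far as the arm can. A call with a number of a shift or a turn outside -1 to 1 is refused whole. A call with a gripper value outside its range is refused whole. "gripper" is the closure, from 0 (fully open) to 1 (shut), set as the call begins (left out, the last holds). The fingers move at their own pace and stop on an object; "force" is the grip in N (left out, the last holds). Time passes only in rows, so rows that repeat a pose let the fingers close. It gives the time, the measured TCP pose, the force, the opening and the grip force at its end, in the units of the state.
- manip.read_state(): the state, without advancing time (a new reading comes with each control period).
- manip.read_camera(name): name is "scene" or "top"; returns a dict with "img" (384x512x3 uint8, red, green, blue), "K" (3x3 intrinsics, pixels), "rvec" (rotation vector, rad) and "tvec" (3), from world to camera coordinates, as OpenCV has them. Camera axes: x right, y down, z forward; pixel columns grow to the right and rows downward; lengths in m; the calibration is good to about 2 mm. A picture is of the moment at which its call begins. There is no depth.
- manip.hand_in(): hands the job in; it is judged then, once.
The state is a dict: "t": time; "joints": joint angles; "qvel": joint speeds; "joint_efforts": joint torques, N m; "tcp_pos": TCP position; "tcp_rot": TCP orientation; "contact_force": force on the tool from outside, world axes, zero at the start; "torque": the same for the moment, N m; "gripper_width": finger opening in m; "grasp_force": force on a finger pad.
Only numpy, scipy, OpenCV 4.12 (cv2) and the standard library are available. Lean on these libraries where they do the work, as an engineer would, in place of code of your own. Each camera call takes 0.05 s, during which the arm holds its last target. There are 200 camera calls.

TASK

Roll the bottle caddy round the post to its cork mat by pushing its black bumper hoop with the closed fingertips: keep a light, steady push on the hoop (about 1 to 5 N) until it has only about 5 cm left to roll, walking the fingers along the curve of the hoop to steer, so that it neither runs away from your fingers nor gets shoved nor bumps the post. Let it stop centred on the mat (to about 2 cm), leave the other things on the bench alone, and take your hand away.

Things in the scene. Friction and masses are not known exactly. Their poses are not given: they have to be found in the camera images.
- tray: round wooden caddy on ball casters, five bottles in wire cups on it (tops at 217 mm, within 130 mm of its centre); origin on the bench under its centre. Rolls any way without turning: 7.5 kg (5.6 to 9.3), dry drag 0.1 N, rolling drag 15 N per m/s on average: gritty casters make it 12 one way and 19 across that (which way varies, so it veers). Let go it runs on, time constant 0.5 s
- hoop: black bumper hoop round the caddy, the rim to push: full circle, 170 mm outer radius, bar 50 to 70 mm above the bench; origin at its centre, 60 mm up. It turns freely about its centre, so fingers can walk along it; it yields on rubber mounts 2.5 mm per N against the caddy, any way, up to 20 mm (400 N/m, 20 N s/m): hoop minus tray in plan shows the push
- post_foot (a point): foot of the fixed steel post (28 mm thick, 262 mm high, foot 45 mm radius), between caddy and mat on the far side from the robot: the caddy goes round it on the robot's side. The hoop hits the post when the caddy's centre is closer than 185 mm to its axis. Axes are the stand's: x away from the robot, y left, yaw up to 0.1 rad; brackets from its top to the shelf
- mat_center (a point): centre of the round cork mat (270 mm across, blue spot in the middle), flush with the bench half under the shelf's front: the caddy's parking place. In the stand's axes it lies about 60 mm nearer and 270 mm to the right of the post
- shelf_corner (a point): near inner corner of the fixed white wire shelf, at (-90, -220) mm in the stand's axes. The shelf covers x -90 to 180 and y -220 to -580 mm there, lip from 218, deck at 236 mm above the bench, legs at the outer corners, box on it. The caddy fits under it; the hand does not, so the fingers should push from the robot's side and the left
- jug: green measuring mug, 90 mm across, 120 mm high, handle at +y, loose bystander. Origin at the centre of its underside
- spray: clear bottle with red cap, 68 mm across, 210 mm high, loose bystander. Origin at the centre of its underside
- pegs: yellow box, 100 x 120 x 70 mm, loose bystander. Origin at the centre of its underside

How it is judged:
By the outcome, as a careful person would: the job done as asked, in the order asked, and still so for the second after the job is handed in, with the robot touching nothing.
It also fails if it takes over 32 s, if anything falls off the work surface, if the arm or the gripper's body presses on something with over 40 N, if the wrist force passes 120 N, or if a joint passes its speed limit or range.

## Working session

There is one attempt and no reset: what is moved stays moved. The work goes in short steps, Python scripts to look and compute and a tool call to move; the robot and the scene stay as the last step left them, time stands still between calls to the robot, and variables do not carry over. Pictures are saved under pics/ and viewed, at most 10 in all, crops included, and the job is handed in when it is done.

Besides the shell and the picture viewer there is one more tool, called after "Call:" as a command line: name --argument value ..., lists and objects as JSON in quotes. drive_tool: Moves the arm, as the interface text tells. Shift numbers are shares of 80 cm and turn numbers shares of 2 pi rad, none past 1 either way. Its arguments: {"type":"object","properties":{"commands":{"type":"array","items":{"type":"object","properties":{"x":{"type":"number","minimum":-1,"maximum":1},"y":{"type":"number","minimum":-1,"maximum":1},"z":{"type":"number","minimum":-1,"maximum":1},"turn":{"type":"number","minimum":-1,"maximum":1}}}},"gripper":{"type":"number"},"force":{"type":"number"}},"required":["commands"]}

```bash
mkdir -p pics; cat > h.py <<'E'
import numpy as np, cv2
from cell import manip
def cam(n):
    d=manip.read_camera(n); R=cv2.Rodrigues(np.array(d['rvec'],float))[0]
    return d['img'],np.array(d['K']),R,np.array(d['tvec'],float).ravel()
def ray(c,u,v,z):
    _,K,R,t=c; d=R.T@np.linalg.inv(K)@np.array([u,v,1.]); o=-R.T@t
    return (o+d*(z-o[2])/d[2])
def proj(c,P):
    _,K,R,t=c; p=(np.atleast_2d(P)@R.T+t)@K.T; return p[:,:2]/p[:,2:]
E
python3 - <<'E'
from h import *
for n in('top','scene'):
    c=cam(n); print(n,(-c[2].T@c[3]).round(3)); cv2.imwrite(f'pics/{n}0.png',cv2.resize(c[0][:,:,::-1],(800,600),interpolation=cv2.INTER_CUBIC))
s=manip.read_state(); print(s['t'],s['tcp_pos'],s['tcp_rot'],s['contact_force'],s['gripper_width'])
E
```

```text
top [0.371 0.006 1.209]
scene [0.999 0.477 1.144]
0.1 [ 0.20935116 -0.58855591  0.2306069 ] [ 9.85435881e-01  1.70046263e-01 -1.46630853e-04 -6.09463218e-04] [-0.48747432 -0.58210831  0.93130607] 0.08563784674805641
```

View pics/top0.png

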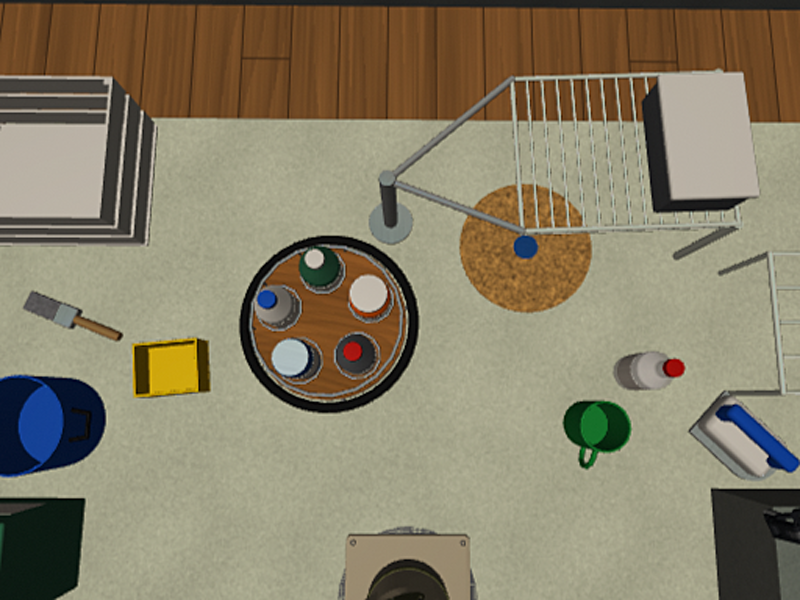

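View pics/scene0.png

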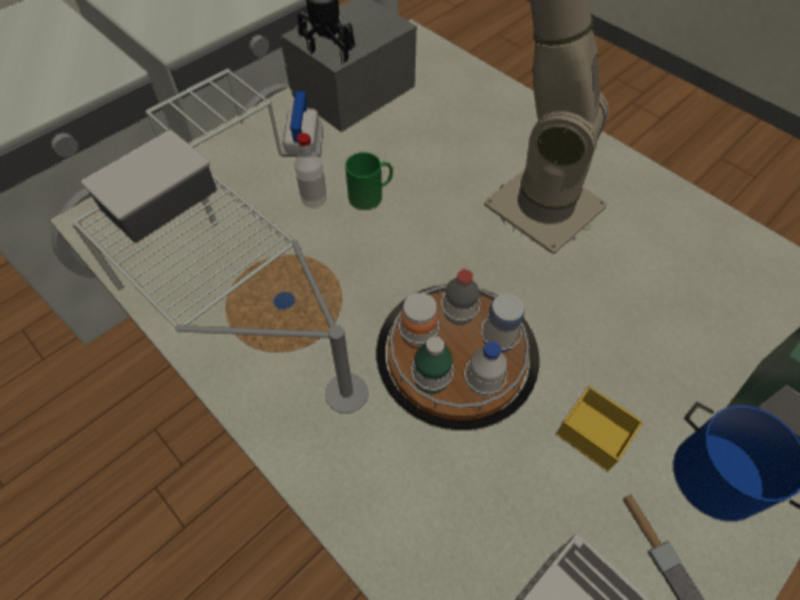

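The top view shows the hoop circled around (329,323), post foot (391,223), blue mat spot (525,247), shelf near corner (~525,231), pegs (172,368), jug (594,427), spray cap (674,368). The scene view agrees, and the arm is at the right, clear of the bench centre.

```bash
cat >> h.py <<'E'
def hoop(c,g,z=0.063,dbg=False):
    """fit hoop outer edge: dark pixels, back-projected at mid height, robust circle radius ~.16 centre line"""
    im=c[0].astype(int); m=im.max(2)<45
    v,u=np.nonzero(m); d=np.stack([u,v,np.ones_like(u)]).astype(float)
    _,K,R,t=c; D=(R.T@np.linalg.inv(K)@d).T; o=-R.T@t; P=(o+D*((z-o[2])/D[:,2])[:,None])[:,:2]
    x=np.array(g,float)
    for tol in(.05,.03,.02,.015,.015,.015):
        q=P[abs(np.hypot(*(P-x).T)-.160)<tol]
        A=np.c_[2*q,np.ones(len(q))]; s=np.linalg.lstsq(A,(q**2).sum(1),rcond=None)[0]
        x=s[:2]
    return x,np.sqrt(s[2]+x@x),len(q)
E
python3 - <<'E'
from h import *
c=cam('top'); k=.64
for n,u,v,z in[('hoopguess',329,323,.06),('foot',391,223,0),('posttop',388,178,.262),('mat',525,247,0),('shelfcorner',525,231,.22),('shelf far in',513,79,.236),('shelf near out',738,228,.225),('pegs',172,368,.03),('jug',597,427,.1),('spray',674,368,.21),('bottlewhite',314,259,.217),('bluebot',267,299,.217),('blu2',291,357,.217),('red',352,352,.217),('orange',369,289,.217)]:
    print(n,ray(c,u*k,v*k,z)[:2].round(3))
g=ray(c,329*k,323*k,.06)[:2]; print(hoop(c,g))
c2=cam('scene'); print(hoop(c2,g)); 
for n,u,v,z in[('foot',347,394,0),('posttop',337,330,.262),('mat',285,300,0)]: print(n,ray(c2,u*k,v*k,z)[:2].round(3))
E
```

```text
hoopguess [0.507 0.149]
foot [0.722 0.035]
posttop [0.721 0.034]
mat [ 0.673 -0.239]
shelfcorner [ 0.646 -0.195]
shelf far in [ 0.912 -0.179]
shelf near out [ 0.652 -0.552]
pegs [0.423 0.451]
jug [ 0.319 -0.339]
spray [ 0.419 -0.435]
bottlewhite [0.596 0.157]
bluebot [0.528 0.232]
blu2 [0.433 0.189]
red [0.442 0.091]
orange [0.546 0.065]
(array([0.51045621, 0.14981631]), np.float64(0.1597346008123422), 1921)
(array([0.51039455, 0.15271001]), np.float64(0.15900219522708925), 873)
foot [0.723 0.043]
posttop [0.72 0.04]
mat [ 0.671 -0.234]
```

Call:
drive_tool --commands '[{"z": 0.06},{"x": 0.4125,"y": 0.549,"z": 0.1125,"turn": 0.1956},{"x": 0.4125,"y": 0.549,"z": 0.1125,"turn": 0.1956},{"x": 0.4125,"y": 0.549,"z": 0.1125,"turn": 0.1956},{"x": 0.4125,"y": 0.549,"z": 0.1125,"turn": 0.1956},{"x": 0.4125,"y": 0.549,"z": 0.1125,"turn": 0.1956},{"x": 0.4125,"y": 0.549,"z": 0.1125,"turn": 0.1956},{"x": 0.4125,"y": 0.549,"z": 0.1125,"turn": 0.1956},{"x": 0.4125,"y": 0.549,"z": 0.1125,"turn": 0.1956},{"x": 0.4125,"y": 0.549,"z": 0.1125,"turn": 0.1956},{"x": 0.4125,"y": 0.549,"z": 0.1125,"turn": 0.1956},{"x": 0.4125,"y": 0.549,"z": 0.1125,"turn": 0.1956}]' --gripper 1 --force 40

```text
validation failed for argument at $.co...
```

```bash
python3 - <<'E'
import numpy as np
post=np.array([.722,.037])
P=np.array([[.510,.151],[.497,-.03],[.565,-.08],[.672,-.237]])
t=np.linspace(0,1,2001)[:,None]
B=(1-t)**3*P[0]+3*(1-t)**2*t*P[1]+3*(1-t)*t*t*P[2]+t**3*P[3]
s=np.r_[0,np.cumsum(np.hypot(*np.diff(B,axis=0).T))]; d=np.hypot(*(B-post).T)
print(s[-1],d.min())
for q in np.arange(0,s[-1],.04):
    i=np.searchsorted(s,q); T=B[min(i+1,2000)]-B[i]; print(round(q,2),B[i].round(3),np.degrees(np.arctan2(T[1],T[0])).round(1),d[i].round(3))
E
```

```text
0.43312962542358546 0.19717716288317885
0.0 [0.51  0.151] -94.1 0.241
0.04 [0.508 0.111] -90.2 0.226
0.08 [0.51  0.071] -85.0 0.215
0.12 [0.516 0.031] -78.3 0.206
0.16 [ 0.526 -0.007] -70.7 0.201
0.2 [ 0.542 -0.044] -63.7 0.197
0.24 [ 0.561 -0.079] -58.4 0.198
0.28 [ 0.583 -0.112] -55.4 0.204
0.32 [ 0.606 -0.145] -54.2 0.216
0.36 [ 0.63  -0.177] -54.1 0.233
0.4 [ 0.653 -0.21 ] -54.8 0.256
```

Call:
drive_tool --commands '[{"x": 0,"y": 0,"z": 0.06,"turn": 0},{"x": 0.4125,"y": 0.549,"z": 0.1125,"turn": 0.1956},{"x": 0.4125,"y": 0.549,"z": 0.1125,"turn": 0.1956},{"x": 0.4125,"y": 0.549,"z": 0.1125,"turn": 0.1956},{"x": 0.4125,"y": 0.549,"z": 0.1125,"turn": 0.1956},{"x": 0.4125,"y": 0.549,"z": 0.1125,"turn": 0.1956},{"x": 0.4125,"y": 0.549,"z": 0.1125,"turn": 0.1956},{"x": 0.4125,"y": 0.549,"z": 0.1125,"turn": 0.1956},{"x": 0.4125,"y": 0.549,"z": 0.1125,"turn": 0.1956},{"x": 0.4125,"y": 0.549,"z": 0.1125,"turn": 0.1956},{"x": 0.4125,"y": 0.549,"z": 0.1125,"turn": 0.1956},{"x": 0.4125,"y": 0.549,"z": 0.1125,"turn": 0.1956}]' --gripper 1 --force 40

```text
t: 1.4
tcp_pos: [0.5397, -0.1488, 0.3216]
tcp_rot: [0.707, 0.707, 0.0, 0.0]
contact_force: [0.6, -0.6, -0.1]
gripper_width: -0.0
grasp_force: 0.0
```

Call:
drive_tool --commands '[{"x": 0.0125,"y": 0.375,"z": 0,"turn": 0},{"x": 0.0125,"y": 0.375,"z": 0,"turn": 0},{"x": 0.0125,"y": 0.375,"z": 0,"turn": 0},{"x": 0.0125,"y": 0.375,"z": 0,"turn": 0},{"x": 0.0125,"y": 0.375,"z": 0,"turn": 0},{"x": 0.0125,"y": 0.375,"z": 0,"turn": 0},{"x": -0.0375,"y": 0.6625,"z": 0,"turn": 0},{"x": -0.0375,"y": 0.6625,"z": 0,"turn": 0},{"x": -0.0375,"y": 0.6625,"z": 0,"turn": 0},{"x": -0.0375,"y": 0.6625,"z": 0,"turn": 0},{"x": -0.0375,"y": 0.6625,"z": 0,"turn": 0},{"x": -0.0375,"y": 0.6625,"z": -0.02,"turn": 0}]'

```text
t: 2.6
tcp_pos: [0.5057, 0.3859, 0.3063]
tcp_rot: [0.704, 0.71, 0.001, -0.002]
contact_force: [-0.6, -0.0, -0.5]
gripper_width: -0.0002
grasp_force: 0.0
```

Call:
drive_tool --commands '[{"x": 0,"y": 0,"z": -0.315,"turn": 0},{"x": 0,"y": 0,"z": -0.315,"turn": 0},{"x": 0,"y": 0,"z": -0.315,"turn": 0},{"x": 0,"y": 0,"z": -0.315,"turn": 0},{"x": 0,"y": 0,"z": -0.315,"turn": 0},{"x": 0,"y": 0,"z": -0.315,"turn": 0},{"x": 0,"y": 0,"z": -0.315,"turn": 0}]'

```text
t: 3.3
tcp_pos: [0.5088, 0.3797, 0.0538]
tcp_rot: [0.707, 0.707, -0.0, -0.0]
contact_force: [0.4, 0.6, 0.8]
gripper_width: 0.0002
grasp_force: 0.0
```

```bash
python3 - <<'E'
from h import *
c=cam('top'); g=[.510,.151]; print(hoop(c,g)); 
cv2.imwrite('pics/top1.png',cv2.resize(c[0][:,:,::-1],(800,600),interpolation=cv2.INTER_CUBIC))
c2=cam('scene'); print(hoop(c2,g)); 
for i in range(3):
  s=manip.read_state(); print(s['t'],s['tcp_pos'].round(4),s['contact_force'].round(2),s['joint_efforts'].round(2),s['joints'].round(2))
E
```

```text
(array([0.51028989, 0.15004056]), np.float64(0.15995322431629955), 1334)
(array([0.51034021, 0.15270635]), np.float64(0.15907690617217124), 907)
3.4 [0.5102 0.381  0.0564] [0.94 0.01 0.73] [ 1.300e-01 -6.425e+01 -1.390e+01 -3.107e+01  2.000e-02  5.000e-02
  0.000e+00] [-0.16  0.62 -0.74  1.58  0.46  1.11 -1.02]
3.4 [0.5102 0.381  0.0564] [0.94 0.01 0.73] [ 1.300e-01 -6.425e+01 -1.390e+01 -3.107e+01  2.000e-02  5.000e-02
  0.000e+00] [-0.16  0.62 -0.74  1.58  0.46  1.11 -1.02]
3.4 [0.5102 0.381  0.0564] [0.94 0.01 0.73] [ 1.300e-01 -6.425e+01 -1.390e+01 -3.107e+01  2.000e-02  5.000e-02
  0.000e+00] [-0.16  0.62 -0.74  1.58  0.46  1.11 -1.02]
```

View pics/top1.png

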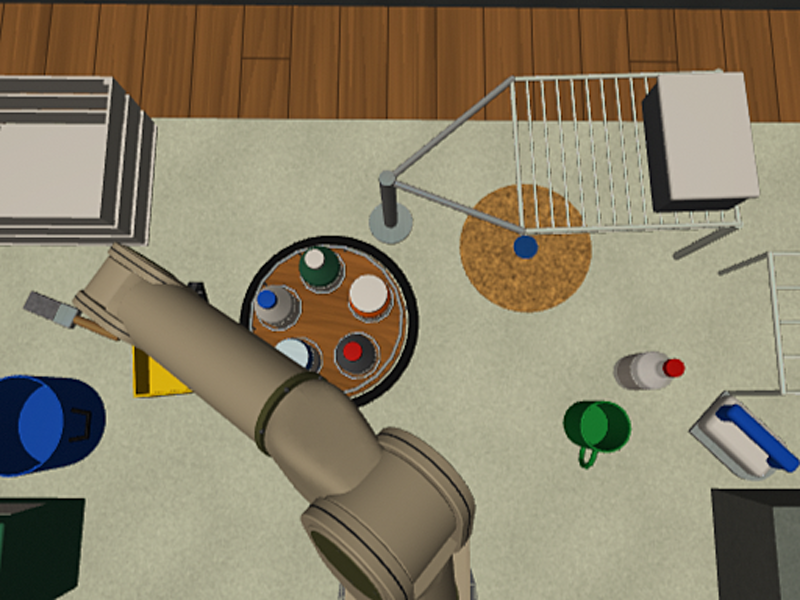

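Call:
drive_tool --commands '[{"x": 0.0172,"y": 0,"z": -0.0188,"turn": -0.0111},{"x": 0.0172,"y": -0.03,"z": -0.0188,"turn": -0.0111},{"x": 0.0172,"y": -0.0453,"z": -0.0188,"turn": -0.0111},{"x": 0.0172,"y": -0.0453,"z": -0.0188,"turn": -0.0111}]'

```text
t: 3.8
tcp_pos: [0.5245, 0.3419, 0.0403]
tcp_rot: [0.732, 0.681, 0.001, 0.001]
contact_force: [-0.1, -0.6, 0.5]
gripper_width: -0.0002
grasp_force: 0.0
```

```bash
cat > plan.py <<'E'
from h import *
import sys
POST=np.array([.722,.037]); MAT=np.array([.672,-.2365])
P=np.array([[.5103,.1514],[.487,-.03],[.555,-.07],[.672,-.2365]])
t=np.linspace(0,1,1501)[:,None]
B=(1-t)**3*P[0]+3*(1-t)**2*t*P[1]+3*(1-t)*t*t*P[2]+t**3*P[3]
S=np.r_[0,np.cumsum(np.hypot(*np.diff(B,axis=0).T))]; T=np.gradient(B,axis=0); T/=np.hypot(*T.T)[:,None]
def plan(p,v,tip,yaw,n,D=.181,m=7.5,b=15.,vc=.12,acc=.2,k=5.,pause=.05,lead=.025):
    """tip targets for n rows from tray state p,v now; tip=(x,y), yaw(deg) as commanded now"""
    p,v=np.array(p,float),np.array(v,float); dt=.005; out=[]; t0=0; vd=max(np.hypot(*v),.02)
    nrm=None; N=int(round((n*.1+lead)/dt)); log=[]
    for i in range(N+1):
        j=np.argmin(np.hypot(*(B-p).T)); e=B[j]-p; vd=min(vc,vd+acc*dt)
        d=T[min(j+15,1500)]+k*e; d/=np.hypot(*d)
        F=m*(vd*d-v)/.35+b*v+.1*d
        f=np.hypot(*F); nn=F/f; f=np.clip(f,1.,4.)
        log.append((p.copy(),v.copy(),f,np.degrees(np.arctan2(nn[1],nn[0])),p-(D-f/400)*nn))
        s=np.hypot(*v); v=v+dt*(f*nn-b*v-.1*v/max(s,1e-3))/m; p=p+dt*v
    for r in range(1,n+1):
        tt=r*.1+(lead if r==n else 0); q=log[int(round(tt/dt))]
        sh=(q[4]-tip)/.8; tu=(q[3]+180-yaw)/360
        print(f'{{"x": {sh[0]:.4f}, "y": {sh[1]:.4f}, "z": 0, "turn": {tu:.4f}}}, # p {q[0].round(3)} v {np.hypot(*q[1]):.3f} F {q[2]:.1f} n {q[3]:.0f} post {np.hypot(*(q[0]-POST)):.3f} left {np.hypot(*(q[0]-MAT)):.3f} tip {q[4].round(4)} yaw {q[3]+180:.1f}')
def look(g,which='scene'):
    c=cam(which); x,r,n=hoop(c,g); x=x+np.array([0,.0013 if which=='top' else -.0013])
    s=manip.read_state(); tp=np.array(s['tcp_pos'])
    print('hoop',x.round(4),'r',round(r,4),n,'t',s['t'],'tip',tp.round(4),'dist',np.hypot(*(x-tp[:2])).round(4),'F',np.array(s['contact_force']).round(1))
    return x
E
python3 - <<'E'
from plan import *
d=np.hypot(*(B-POST).T); print(S[-1],d.min())
x=look([.5103,.1514])
plan(x,[0,-.0],[.5238,.344],86,8)
E
```

```text
0.4362406683789489 0.2015057566339176
hoop [0.5097 0.1523] r 0.1598 873 t 3.85 tip [0.5239 0.3433 0.0402] dist 0.1916 F [ 1.1  0.3 -0.1]
{"x": 0.0081, "y": -0.0188, "z": 0, "turn": -0.0074}, # p [0.51  0.152] v 0.011 F 1.0 n -97 post 0.241 left 0.421 tip [0.5303 0.329 ] yaw 83.3
{"x": 0.0073, "y": -0.0216, "z": 0, "turn": -0.0070}, # p [0.509 0.15 ] v 0.021 F 1.3 n -97 post 0.241 left 0.419 tip [0.5296 0.3267] yaw 83.5
{"x": 0.0059, "y": -0.0260, "z": 0, "turn": -0.0064}, # p [0.509 0.147] v 0.034 F 1.6 n -96 post 0.240 left 0.417 tip [0.5285 0.3232] yaw 83.7
{"x": 0.0036, "y": -0.0319, "z": 0, "turn": -0.0052}, # p [0.509 0.143] v 0.048 F 2.0 n -96 post 0.238 left 0.413 tip [0.5267 0.3185] yaw 84.1
{"x": 0.0005, "y": -0.0396, "z": 0, "turn": -0.0036}, # p [0.508 0.138] v 0.064 F 2.3 n -95 post 0.236 left 0.409 tip [0.5242 0.3123] yaw 84.7
{"x": -0.0034, "y": -0.0480, "z": 0, "turn": -0.0014}, # p [0.507 0.131] v 0.078 F 2.2 n -94 post 0.234 left 0.402 tip [0.5211 0.3056] yaw 85.5
{"x": -0.0085, "y": -0.0579, "z": 0, "turn": 0.0016}, # p [0.507 0.122] v 0.088 F 2.1 n -93 post 0.232 left 0.395 tip [0.517  0.2977] yaw 86.6
{"x": -0.0161, "y": -0.0720, "z": 0, "turn": 0.0063}, # p [0.506 0.111] v 0.098 F 2.0 n -92 post 0.229 left 0.385 tip [0.5109 0.2864] yaw 88.3
```

Call:
drive_tool --commands '[{"x": 0.005,"y": -0.007,"z": 0,"turn": -0.005},{"x": 0.008,"y": -0.013,"z": 0,"turn": -0.0074},{"x": 0.0078,"y": -0.0188,"z": 0,"turn": -0.0072},{"x": 0.0073,"y": -0.0225,"z": 0,"turn": -0.007},{"x": 0.0059,"y": -0.0265,"z": 0,"turn": -0.0064},{"x": 0.0036,"y": -0.0322,"z": 0,"turn": -0.0052},{"x": 0.0005,"y": -0.0396,"z": 0,"turn": -0.0036},{"x": -0.0034,"y": -0.048,"z": 0,"turn": -0.0014},{"x": -0.0085,"y": -0.0579,"z": 0,"turn": 0.0016},{"x": -0.0155,"y": -0.072,"z": 0,"turn": 0.0055}]'

```text
t: 4.85
tcp_pos: [0.5098, 0.2855, 0.0382]
tcp_rot: [0.719, 0.695, 0.0, -0.0]
contact_force: [-0.3, 2.0, 1.4]
gripper_width: 0.0002
grasp_force: 1.4
```

```bash
python3 - <<'E'
from plan import *
x=look([.506,.108])
tip=[.5238-.0155*.8,.344-.072*.8]; print(tip)
v=np.array([-.005,-.1]); nn=np.array([-.03,-1])
plan(x-.005*nn+v*.05,v,tip,86+.0055*360,7)
E
```

```text
hoop [0.5035 0.1071] r 0.1591 802 t 4.9 tip [0.5093 0.283  0.0378] dist 0.176 F [ 1.1  0.  -1. ]
[0.5114000000000001, 0.2864]
{"x": -0.0135, "y": -0.0168, "z": 0, "turn": 0.0077}, # p [0.503 0.097] v 0.103 F 2.0 n -89 post 0.227 left 0.374 tip [0.5006 0.273 ] yaw 90.8
{"x": -0.0209, "y": -0.0300, "z": 0, "turn": 0.0128}, # p [0.503 0.087] v 0.107 F 2.0 n -87 post 0.225 left 0.365 tip [0.4947 0.2624] yaw 92.6
{"x": -0.0292, "y": -0.0441, "z": 0, "turn": 0.0186}, # p [0.502 0.076] v 0.110 F 2.0 n -85 post 0.223 left 0.355 tip [0.4881 0.2511] yaw 94.7
{"x": -0.0380, "y": -0.0589, "z": 0, "turn": 0.0251}, # p [0.502 0.064] v 0.113 F 2.0 n -83 post 0.221 left 0.345 tip [0.481  0.2393] yaw 97.0
{"x": -0.0474, "y": -0.0745, "z": 0, "turn": 0.0322}, # p [0.503 0.053] v 0.114 F 1.9 n -80 post 0.220 left 0.335 tip [0.4735 0.2268] yaw 99.6
{"x": -0.0570, "y": -0.0909, "z": 0, "turn": 0.0400}, # p [0.504 0.042] v 0.116 F 1.9 n -78 post 0.219 left 0.325 tip [0.4658 0.2137] yaw 102.4
{"x": -0.0690, "y": -0.1124, "z": 0, "turn": 0.0501}, # p [0.505 0.027] v 0.117 F 1.9 n -74 post 0.217 left 0.312 tip [0.4562 0.1965] yaw 106.0
```

Call:
drive_tool --commands '[{"x": -0.0135,"y": -0.0168,"z": 0,"turn": 0.0077},{"x": -0.0209,"y": -0.03,"z": 0,"turn": 0.0128},{"x": -0.0292,"y": -0.0441,"z": 0,"turn": 0.0186},{"x": -0.038,"y": -0.0589,"z": 0,"turn": 0.0251},{"x": -0.0474,"y": -0.0745,"z": 0,"turn": 0.0322},{"x": -0.057,"y": -0.0909,"z": 0,"turn": 0.04},{"x": -0.069,"y": -0.1124,"z": 0,"turn": 0.0501}]'

```text
t: 5.6
tcp_pos: [0.4544, 0.1955, 0.0381]
tcp_rot: [0.601, 0.8, -0.0, -0.0]
contact_force: [-1.4, 2.5, 0.6]
gripper_width: 0.0002
grasp_force: 1.5
```

```bash
python3 - <<'E'
from plan import *
x=look([.504,.033])
tip=np.array([.5114-.069*.8,.2864-.1124*.8]); yaw=87.98+.0501*360; print(tip,yaw,np.hypot(*(x-tip)))
print('avg v',(x-[.5035,.1071])/.75)
v=np.array([.02,-.115]); nn=np.array([.26,-.96])
plan(x-.005*nn+v*.05,v,tip,yaw,6)
E
```

```text
hoop [0.4967 0.0208] r 0.1596 672 t 5.65 tip [0.4531 0.1922 0.0374] dist 0.1769 F [ 0.7 -1.4 -1.1]
[0.4562  0.19648] 106.016 0.18032214660496318
avg v [-0.00909751 -0.11512069]
{"x": -0.0331, "y": -0.0325, "z": 0, "turn": 0.0195}, # p [0.499 0.008] v 0.117 F 1.9 n -67 post 0.225 left 0.300 tip [0.4297 0.1705] yaw 113.0
{"x": -0.0393, "y": -0.0511, "z": 0, "turn": 0.0271}, # p [ 0.501 -0.003] v 0.118 F 1.9 n -64 post 0.224 left 0.289 tip [0.4248 0.1556] yaw 115.8
{"x": -0.0445, "y": -0.0700, "z": 0, "turn": 0.0346}, # p [ 0.505 -0.014] v 0.118 F 1.9 n -62 post 0.223 left 0.278 tip [0.4206 0.1405] yaw 118.5
{"x": -0.0484, "y": -0.0889, "z": 0, "turn": 0.0417}, # p [ 0.508 -0.026] v 0.118 F 1.9 n -59 post 0.223 left 0.267 tip [0.4175 0.1254] yaw 121.0
{"x": -0.0510, "y": -0.1077, "z": 0, "turn": 0.0484}, # p [ 0.512 -0.037] v 0.118 F 1.9 n -57 post 0.222 left 0.256 tip [0.4154 0.1103] yaw 123.4
{"x": -0.0520, "y": -0.1304, "z": 0, "turn": 0.0558}, # p [ 0.518 -0.05 ] v 0.118 F 1.9 n -54 post 0.221 left 0.241 tip [0.4146 0.0921] yaw 126.1
```

```bash
python3 - <<'E'
from plan import *
x=np.array([.4967,.0208]); tip=np.array([.4562,.1965]); yaw=106.0
v=np.array([.0,-.115]); nn=np.array([.26,-.96])
plan(x-.005*nn+v*.05,v,tip,yaw,6,D=.180,lead=.04)
E
```

```text
{"x": -0.0473, "y": -0.0390, "z": 0, "turn": 0.0286}, # p [0.496 0.008] v 0.115 F 2.0 n -64 post 0.228 left 0.302 tip [0.4184 0.1653] yaw 116.3
{"x": -0.0534, "y": -0.0573, "z": 0, "turn": 0.0351}, # p [ 0.497 -0.003] v 0.115 F 2.0 n -61 post 0.228 left 0.292 tip [0.4135 0.1507] yaw 118.6
{"x": -0.0581, "y": -0.0758, "z": 0, "turn": 0.0415}, # p [ 0.5   -0.014] v 0.116 F 2.0 n -59 post 0.228 left 0.281 tip [0.4097 0.1359] yaw 120.9
{"x": -0.0613, "y": -0.0942, "z": 0, "turn": 0.0476}, # p [ 0.503 -0.025] v 0.116 F 1.9 n -57 post 0.228 left 0.270 tip [0.4071 0.1212] yaw 123.1
{"x": -0.0633, "y": -0.1124, "z": 0, "turn": 0.0535}, # p [ 0.507 -0.036] v 0.116 F 1.9 n -55 post 0.228 left 0.260 tip [0.4056 0.1066] yaw 125.3
{"x": -0.0635, "y": -0.1373, "z": 0, "turn": 0.0609}, # p [ 0.513 -0.052] v 0.117 F 1.9 n -52 post 0.227 left 0.244 tip [0.4054 0.0867] yaw 127.9
```

Call:
drive_tool --commands '[{"x": -0.029,"y": -0.0306,"z": 0,"turn": 0.0139},{"x": -0.0453,"y": -0.0525,"z": 0,"turn": 0.0278},{"x": -0.0553,"y": -0.0735,"z": 0,"turn": 0.0389},{"x": -0.0575,"y": -0.0911,"z": 0,"turn": 0.0444},{"x": -0.0558,"y": -0.107,"z": 0,"turn": 0.0472},{"x": -0.0515,"y": -0.1291,"z": 0,"turn": 0.05}]'

```text
t: 6.25
tcp_pos: [0.4131, 0.0924, 0.038]
tcp_rot: [0.469, 0.883, -0.0, -0.0]
contact_force: [-2.4, 3.2, -1.4]
gripper_width: 0.0002
grasp_force: 2.1
```

```bash
python3 - <<'E'
from plan import *
x=look([.51,-.047])
tip=np.array([.4562-.0515*.8,.1965-.1291*.8]); yaw=106+.05*360; print(tip,yaw,np.hypot(*(x-tip)),np.hypot(*(x-POST)))
print('avg v',(x-[.4967,.0208])/.65, 'joints',np.round(manip.read_state()['joints'],2))
v=np.array([.045,-.105]); nn=np.array([.56,-.83])
plan(x-.005*nn+v*.05,v,tip,yaw,6,D=.18,lead=.04)
E
```

```text
hoop [ 0.5041 -0.0607] r 0.1622 528 t 6.3 tip [0.4138 0.0892 0.0378] dist 0.175 F [ 1.3 -2.9 -0.6]
[0.415   0.09322] 124.0 0.17786351943603393 0.23882894201606206
avg v [ 0.01135595 -0.12542747] joints [ 0.58  0.23 -0.95  2.13  0.25  0.89  0.08]
{"x": -0.0390, "y": -0.0530, "z": 0, "turn": 0.0316}, # p [ 0.508 -0.072] v 0.115 F 2.0 n -45 post 0.240 left 0.232 tip [0.3838 0.0509] yaw 135.4
{"x": -0.0339, "y": -0.0675, "z": 0, "turn": 0.0337}, # p [ 0.514 -0.082] v 0.115 F 1.9 n -44 post 0.240 left 0.221 tip [0.3878 0.0392] yaw 136.1
{"x": -0.0277, "y": -0.0813, "z": 0, "turn": 0.0354}, # p [ 0.52  -0.092] v 0.116 F 1.9 n -43 post 0.239 left 0.210 tip [0.3929 0.0282] yaw 136.7
{"x": -0.0203, "y": -0.0942, "z": 0, "turn": 0.0365}, # p [ 0.527 -0.101] v 0.117 F 1.9 n -43 post 0.239 left 0.198 tip [0.3988 0.0178] yaw 137.1
{"x": -0.0119, "y": -0.1064, "z": 0, "turn": 0.0371}, # p [ 0.534 -0.111] v 0.117 F 1.9 n -43 post 0.239 left 0.187 tip [0.4055 0.0081] yaw 137.4
{"x": 0.0014, "y": -0.1221, "z": 0, "turn": 0.0371}, # p [ 0.545 -0.123] v 0.118 F 1.9 n -43 post 0.239 left 0.170 tip [ 0.4161 -0.0045] yaw 137.4
```

```bash
cat > fit.py <<'E'
from plan import *
from scipy.optimize import least_squares
# commanded tips: (base, yaw0, rows) ; each call followed by 0.05 hold
calls=[((.5238,.344),3.85,[(.005,-.007),(.008,-.013),(.0078,-.0188),(.0073,-.0225),(.0059,-.0265),(.0036,-.0322),(.0005,-.0396),(-.0034,-.048),(-.0085,-.0579),(-.0155,-.072)]),
((.5114,.2864),4.9,[(-.0135,-.0168),(-.0209,-.03),(-.0292,-.0441),(-.038,-.0589),(-.0474,-.0745),(-.057,-.0909),(-.069,-.1124)]),
((.4562,.1965),5.65,[(-.029,-.0306),(-.0453,-.0525),(-.0553,-.0735),(-.0575,-.0911),(-.0558,-.107),(-.0515,-.1291)])]
obs=[(4.85,.5035,.1071),(5.6,.4967,.0208),(6.25,.5041,-.0607)]
D0=.1803
def tipline(calls):
    ts,xs=[],[]
    for b,t0,r in calls:
        ts.append(t0);xs.append(b)
        for i,q in enumerate(r): ts.append(t0+.1*(i+1)); xs.append((b[0]+.8*q[0],b[1]+.8*q[1]))
    return np.array(ts),np.array(xs)
def Bm(b1,b2,a):
    R=np.array([[np.cos(a),-np.sin(a)],[np.sin(a),np.cos(a)]]); return R@np.diag([b1,b2])@R.T
def sim(th,calls,tend,p0=(.5103,.1514)):
    m,b1,b2,a,dx,dy=th; Bd=Bm(b1,b2,a); ts,xs=tipline(calls); dt=.005
    p=np.array(p0)+[dx,dy]; v=np.zeros(2); d=np.zeros(2); out={}; h=p.copy(); log=[]
    for i in range(int(round((tend-3.85)/dt))+1):
        t=3.85+i*dt; lag=.02
        tip=np.array([np.interp(t-lag,ts,xs[:,k]) for k in(0,1)])
        # massless hoop offset d, contact along line tip->hoop centre
        r=p+d-tip; g=np.hypot(*r)-D0
        if g<0: dn=d-g*r/np.hypot(*r)
        else: dn=d*np.exp(-dt*20)
        F=400*dn+(20*(dn-d)/dt if g<0 else 0); 
        if g<0:
            u=r/np.hypot(*r); F=max(F@u,0)*u; dn=dn@u*u
        else: F=np.zeros(2)
        log.append((t,*(p+d),*v,np.hypot(*F),*p)); d=dn
        s=np.hypot(*v); v=v+dt*(F-Bd@v-.1*v/max(s,5e-3))/m; p=p+dt*v
    return np.array(log)
def fit(calls,obs):
    def res(th):
        L=sim(th,calls,obs[-1][0]+.01); o=np.array(obs)
        e=[(np.interp(o[:,0],L[:,0],L[:,k+1])-o[:,k+1])/.0015 for k in(0,1)]
        pr=(th-np.array([7.5,12.5,18.5,.8,0,0]))/np.array([1,1.,1.,2,.001,.001])
        return np.r_[e[0],e[1],pr]
    best=min((least_squares(res,[7.5,12.5,18.5,a,0,0],diff_step=1e-3,max_nfev=15) for a in(0.,.8,1.6,2.4)),key=lambda s:s.cost)
    return best
def report(calls,obs,tend):
    s=fit(calls,obs); L=sim(s.x,calls,tend); print('theta',s.x.round(3),'cost',round(s.cost,2),'res',s.fun[:2*len(obs)].round(1))
    print('F by .1s',L[::20,5].round(1)); print('final',L[-1].round(4)); return s.x,L
E
time python3 -c "
from fit import *
th,L=report(calls,obs,6.3); print(Bm(*th[1:4]).round(1))"
```

```text
theta [ 7.499 12.432 18.53   1.016 -0.     0.   ] cost 3.03 res [ 0.5 -0.6 -0.3  1.   1.9  0.7]
F by .1s [0.  0.  0.  1.2 1.5 1.6 1.7 1.9 0.  3.8 3.  2.1 4.4 4.  3.8 0.  1.9 2.9
 0.  3.1 4.  3.8 3.8 2.  4.3]
final [ 6.3     0.5039 -0.0641  0.0311 -0.1338  0.      0.501  -0.0591]
[[16.8 -2.7]
 [-2.7 14.1]]
real	0m8.368s
user	0m8.679s
sys	0m0.200s
```

```bash
cat > step.py <<'E'
import plan as pl
from plan import *
def setpath(p,v,l1,l2,enddeg):
    u=np.array(v)/np.hypot(*v); w=np.array([np.cos(np.radians(enddeg)),np.sin(np.radians(enddeg))])
    P=[np.array(p),p+l1*u,MAT-l2*w,MAT]
    pl.B=(1-t)**3*P[0]+3*(1-t)**2*t*P[1]+3*(1-t)*t*t*P[2]+t**3*P[3]
    pl.T=np.gradient(pl.B,axis=0); pl.T/=np.hypot(*pl.T.T)[:,None]
E
sed -i 's/b\*v/b@v/g; s/b=15\./b=np.eye(2)*15/' plan.py
python3 - <<'E'
from step import *
p=np.array([.5035,-.063]); v=np.array([.031,-.128])
b=np.array([[16.8,-2.7],[-2.7,14.1]])
setpath(p,v,.05,.08,-42)
plan(p,v,np.array([.415,.0932]),124.,7,D=.18,lead=.035,b=b,vc=.115)
E
```

```text
{"x": -0.0316, "y": -0.0482, "z": 0, "turn": 0.0221}, # p [ 0.507 -0.076] v 0.127 F 2.0 n -48 post 0.243 left 0.231 tip [0.3897 0.0546] yaw 132.0
{"x": -0.0443, "y": -0.0811, "z": 0, "turn": 0.0403}, # p [ 0.51  -0.087] v 0.123 F 2.1 n -42 post 0.245 left 0.220 tip [0.3795 0.0284] yaw 138.5
{"x": -0.0472, "y": -0.1056, "z": 0, "turn": 0.0500}, # p [ 0.515 -0.099] v 0.120 F 2.1 n -38 post 0.248 left 0.209 tip [0.3772 0.0087] yaw 142.0
{"x": -0.0456, "y": -0.1255, "z": 0, "turn": 0.0559}, # p [ 0.52 -0.11] v 0.118 F 2.2 n -36 post 0.250 left 0.198 tip [ 0.3785 -0.0072] yaw 144.1
{"x": -0.0411, "y": -0.1422, "z": 0, "turn": 0.0595}, # p [ 0.526 -0.12 ] v 0.116 F 2.2 n -35 post 0.251 left 0.187 tip [ 0.3821 -0.0206] yaw 145.4
{"x": -0.0347, "y": -0.1568, "z": 0, "turn": 0.0617}, # p [ 0.532 -0.129] v 0.115 F 2.2 n -34 post 0.252 left 0.176 tip [ 0.3872 -0.0323] yaw 146.2
{"x": -0.0241, "y": -0.1741, "z": 0, "turn": 0.0634}, # p [ 0.542 -0.142] v 0.114 F 2.2 n -33 post 0.254 left 0.161 tip [ 0.3957 -0.0461] yaw 146.8
```

Call:
drive_tool --commands '[{"x": -0.0256,"y": -0.044,"z": 0,"turn": 0.0167},{"x": -0.0333,"y": -0.0678,"z": 0,"turn": 0.0278},{"x": -0.0338,"y": -0.0883,"z": 0,"turn": 0.0333}]'

```text
t: 6.6
tcp_pos: [0.3853, 0.0207, 0.0379]
tcp_rot: [0.374, 0.927, -0.001, -0.001]
contact_force: [-1.7, 1.0, -1.2]
gripper_width: -0.0004
grasp_force: 0.9
```

Call:
drive_tool --commands '[{"x": -0.0012,"y": -0.022,"z": 0,"turn": 0.0083},{"x": 0,"y": -0.042,"z": 0,"turn": 0.0139},{"x": 0.0056,"y": -0.0645,"z": 0,"turn": 0.0194}]'

```text
t: 6.9
tcp_pos: [0.3904, -0.03, 0.038]
tcp_rot: [0.317, 0.948, -0.001, -0.001]
contact_force: [-2.7, 1.4, -0.9]
gripper_width: 0.0
grasp_force: 1.8
```

```bash
python3 - <<'E'
import fit
from step import *
c=cam('scene'); cv2.imwrite('pics/s2.png',cv2.resize(c[0][:,:,::-1],(800,600)))
x,r,n=hoop(c,[.533,-.133]); x=x-[0,.0013]; s=manip.read_state(); print(x,r,n,s['t'],s['tcp_pos'].round(4),s['contact_force'].round(1),s['joints'].round(2))
calls=fit.calls+[((.415,.0932),6.3,[(-.0256,-.044),(-.0333,-.0678),(-.0338,-.0883)]+[(-.0338+a,-.0883+b) for a,b in[(-.0012,-.022),(0,-.042),(.0056,-.0645)]])]
obs=fit.obs+[(6.9,*x)]
tip=np.array([.388+.0056*.8,.0226-.0645*.8]); print(tip,np.hypot(*(x-tip)))
th,L=fit.report(calls,obs,6.95); b=fit.Bm(*th[1:4]); print(b.round(1))
p=L[-1,6:8]; v=L[-1,3:5]
p2=x-.005*np.array([.8,-.6])+v*.05; print(p,p2,np.hypot(*(MAT-p2)))
p=(p+2*p2)/3
setpath(p,v,.04,.06,-35)
plan(p,v,tip,143.,8,D=.18,lead=.035,b=b,vc=.115)
E
```

```text
[ 0.53801544 -0.13476977] 0.15909218295085653 485 6.95 [ 0.3914 -0.0329  0.0381] [ 0.4 -3.2 -0.9] [ 0.89  0.14 -0.94  2.2   0.15  0.86  0.78]
[ 0.39248 -0.029  ] 0.17991056169582648
theta [ 7.423 12.69  18.388  0.915 -0.     0.   ] cost 4.66 res [ 0.5 -0.8 -0.1 -1.4  1.   1.9  0.8  1. ]
F by .1s [0.  0.  0.  1.2 1.5 1.6 1.7 1.9 0.  3.9 3.  2.2 4.5 4.2 3.9 0.  2.  3.
 0.  3.2 4.2 3.9 3.9 2.1 4.3 3.4 4.6 3.7 1.9 2.  3.2 0. ]
final [ 6.95    0.5373 -0.1368  0.0686 -0.0983  0.      0.5333 -0.1339]
[[16.3 -2.8]
 [-2.8 14.8]]
[ 0.53331473 -0.13385445] [ 0.53744682 -0.13668442] 0.16753419821293494
{"x": 0.0227, "y": -0.0034, "z": 0, "turn": -0.0102}, # p [ 0.543 -0.145] v 0.119 F 2.2 n -41 post 0.256 left 0.158 tip [ 0.4106 -0.0317] yaw 139.3
{"x": 0.0208, "y": -0.0289, "z": 0, "turn": 0.0026}, # p [ 0.55  -0.155] v 0.117 F 2.2 n -36 post 0.258 left 0.147 tip [ 0.4091 -0.0521] yaw 143.9
{"x": 0.0242, "y": -0.0487, "z": 0, "turn": 0.0102}, # p [ 0.558 -0.164] v 0.116 F 2.2 n -33 post 0.259 left 0.136 tip [ 0.4119 -0.0679] yaw 146.7
{"x": 0.0307, "y": -0.0647, "z": 0, "turn": 0.0150}, # p [ 0.566 -0.172] v 0.116 F 2.2 n -32 post 0.261 left 0.124 tip [ 0.417  -0.0808] yaw 148.4
{"x": 0.0390, "y": -0.0780, "z": 0, "turn": 0.0178}, # p [ 0.574 -0.18 ] v 0.115 F 2.2 n -31 post 0.263 left 0.113 tip [ 0.4237 -0.0914] yaw 149.4
{"x": 0.0487, "y": -0.0894, "z": 0, "turn": 0.0194}, # p [ 0.582 -0.188] v 0.115 F 2.2 n -30 post 0.265 left 0.102 tip [ 0.4314 -0.1005] yaw 150.0
{"x": 0.0594, "y": -0.0992, "z": 0, "turn": 0.0201}, # p [ 0.591 -0.195] v 0.114 F 2.2 n -30 post 0.266 left 0.091 tip [ 0.44   -0.1084] yaw 150.2
{"x": 0.0749, "y": -0.1106, "z": 0, "turn": 0.0200}, # p [ 0.604 -0.204] v 0.114 F 2.2 n -30 post 0.269 left 0.075 tip [ 0.4524 -0.1175] yaw 150.2
```

View pics/s2.png

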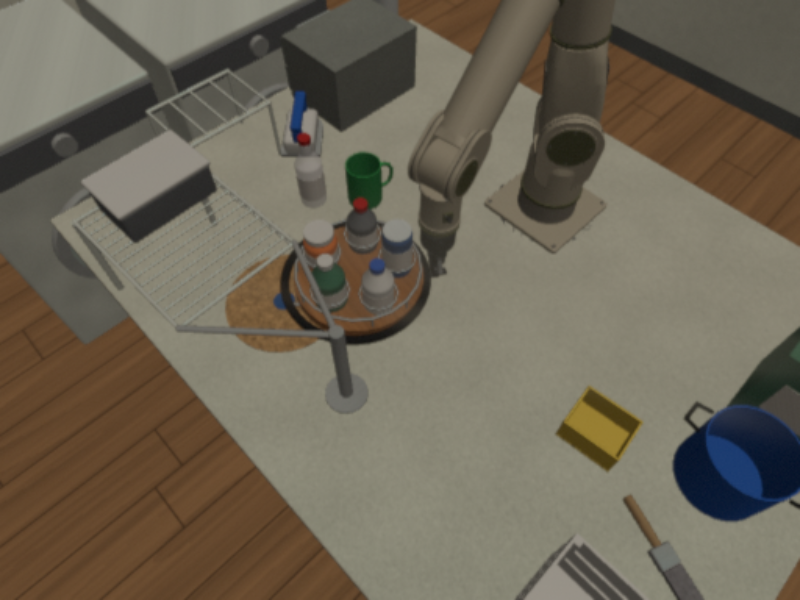

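```bash
python3 - <<'E'
from step import *
p=np.array([.5365,-.136]); v=np.array([.068,-.098]); b=np.array([[16.3,-2.8],[-2.8,14.8]])
setpath(p,v,.015,.06,-34)
plan(p,v,np.array([.3925,-.029]),143.,6,D=.18,lead=.035,b=b,vc=.115)
E
```

```text
{"x": 0.0076, "y": -0.0243, "z": 0, "turn": 0.0087}, # p [ 0.543 -0.146] v 0.118 F 2.2 n -34 post 0.255 left 0.157 tip [ 0.3986 -0.0484] yaw 146.1
{"x": 0.0136, "y": -0.0406, "z": 0, "turn": 0.0132}, # p [ 0.551 -0.155] v 0.116 F 2.2 n -32 post 0.257 left 0.146 tip [ 0.4034 -0.0615] yaw 147.7
{"x": 0.0227, "y": -0.0525, "z": 0, "turn": 0.0142}, # p [ 0.559 -0.163] v 0.116 F 2.2 n -32 post 0.258 left 0.135 tip [ 0.4106 -0.071 ] yaw 148.1
{"x": 0.0329, "y": -0.0627, "z": 0, "turn": 0.0143}, # p [ 0.567 -0.171] v 0.115 F 2.2 n -32 post 0.260 left 0.124 tip [ 0.4188 -0.0792] yaw 148.1
{"x": 0.0438, "y": -0.0719, "z": 0, "turn": 0.0140}, # p [ 0.576 -0.179] v 0.115 F 2.2 n -32 post 0.261 left 0.112 tip [ 0.4276 -0.0865] yaw 148.0
{"x": 0.0592, "y": -0.0835, "z": 0, "turn": 0.0134}, # p [ 0.587 -0.189] v 0.115 F 2.2 n -32 post 0.263 left 0.097 tip [ 0.4398 -0.0958] yaw 147.8
```

Call:
drive_tool --commands '[{"x": 0.0076,"y": -0.0243,"z": 0,"turn": 0.0087},{"x": 0.0136,"y": -0.0406,"z": 0,"turn": 0.0132},{"x": 0.0227,"y": -0.0525,"z": 0,"turn": 0.0142},{"x": 0.0329,"y": -0.0627,"z": 0,"turn": 0.0143},{"x": 0.0476,"y": -0.0746,"z": 0,"turn": 0.014}]'

```text
t: 7.45
tcp_pos: [0.4296, -0.0893, 0.038]
tcp_rot: [0.276, 0.961, -0.0, -0.0]
contact_force: [-2.7, 2.1, 1.0]
gripper_width: 0.0002
grasp_force: 1.8
```

```bash
python3 - <<'E'
import fit
from step import *
c=cam('scene'); x,r,n=hoop(c,[.578,-.183]); x=x-[0,.0013]; s=manip.read_state(); print(x,r,n,s['t'],s['tcp_pos'].round(4),s['contact_force'].round(1),s['joints'].round(2))
calls=fit.calls+[((.415,.0932),6.3,[(-.0256,-.044),(-.0333,-.0678),(-.0338,-.0883)]+[(-.0338+a,-.0883+b) for a,b in[(-.0012,-.022),(0,-.042),(.0056,-.0645)]]),((.3925,-.029),6.95,[(.0076,-.0243),(.0136,-.0406),(.0227,-.0525),(.0329,-.0627),(.0476,-.0746)])]
obs=fit.obs+[(6.9,.538,-.1348),(7.45,*x)]
tip=np.array([.3925+.0476*.8,-.029-.0746*.8]); print(tip,np.hypot(*(x-tip)),(x-[.538,-.1348])/.55)
th,L=fit.report(calls,obs,7.5); b=fit.Bm(*th[1:4]); print(b.round(1))
v=L[-1,3:5]; p=x-.005*np.array([.85,-.53])+v*.05; print(p,L[-1,6:8],np.hypot(*(MAT-p)))
setpath(p,v,.015,.05,np.degrees(np.arctan2(*(MAT-p)[::-1])))
plan(p,v,tip,148.,6,D=.18,lead=0,b=b,vc=.115)
E
```

```text
[ 0.57936398 -0.19029858] 0.15977611275882742 394 7.5 [ 0.4317 -0.0909  0.0384] [-0.1 -3.1  0.9] [ 0.92  0.26 -0.87  2.09  0.25  0.89  0.92]
[ 0.43058 -0.08868] 0.18017494047140764 [ 0.07520724 -0.1009065 ]
theta [ 7.4890e+00  1.2369e+01  1.8572e+01  1.0870e+00 -1.0000e-03  0.0000e+00] cost 8.07 res [ 0.4 -0.3  0.4 -2.2 -1.4  1.   2.   1.1 -0.   1.6]
F by .1s [0.  0.  0.  1.2 1.5 1.5 1.7 0.  0.  0.  2.9 2.1 4.3 3.9 3.7 0.  1.9 2.9
 0.  3.  3.8 3.6 3.6 2.  4.2 3.2 4.3 3.5 1.8 1.9 3.2 0.  3.7 5.3 4.4 3.9
 3.4]
final [ 7.5     0.5798 -0.1911  0.0884 -0.0877  0.      0.5759 -0.1884]
[[17.2 -2.6]
 [-2.6 13.7]]
[ 0.57953213 -0.19203507] [ 0.57592258 -0.18841188] 0.10260329935563253
{"x": -0.0057, "y": -0.0604, "z": 0, "turn": 0.0295}, # p [ 0.588 -0.201] v 0.122 F 2.2 n -21 post 0.273 left 0.091 tip [ 0.426 -0.137] yaw 158.6
{"x": 0.0020, "y": -0.0808, "z": 0, "turn": 0.0379}, # p [ 0.598 -0.208] v 0.119 F 2.3 n -18 post 0.275 left 0.080 tip [ 0.4321 -0.1533] yaw 161.6
{"x": 0.0133, "y": -0.0912, "z": 0, "turn": 0.0392}, # p [ 0.607 -0.215] v 0.117 F 2.3 n -18 post 0.277 left 0.068 tip [ 0.4412 -0.1616] yaw 162.1
{"x": 0.0261, "y": -0.0973, "z": 0, "turn": 0.0379}, # p [ 0.617 -0.221] v 0.116 F 2.2 n -18 post 0.279 left 0.057 tip [ 0.4515 -0.1665] yaw 161.6
{"x": 0.0398, "y": -0.1013, "z": 0, "turn": 0.0355}, # p [ 0.627 -0.227] v 0.115 F 2.2 n -19 post 0.281 left 0.046 tip [ 0.4624 -0.1697] yaw 160.8
{"x": 0.0540, "y": -0.1040, "z": 0, "turn": 0.0324}, # p [ 0.637 -0.232] v 0.115 F 2.2 n -20 post 0.282 left 0.035 tip [ 0.4738 -0.1719] yaw 159.7
```

```bash
cat > coast.py <<'E'
from step import *
def run(p,v,ns,b,tip,yaw,F=2.2,m=7.5,D=.18,show=True,dt=.005):
    p=np.array(p,float);v=np.array(v,float);n0=yaw-180;
    for k,n1 in enumerate(ns):
        for i in range(20):
            a=np.radians(n0+(n1-n0)*(i+1)/20); u=np.array([np.cos(a),np.sin(a)])
            v=v+dt*(F*u-b@v-.1*v/np.hypot(*v))/m; p=p+dt*v
        n0=n1; q=p-(D-F/400)*u; sh=(q-tip)/.8
        if show: print(f'{{"x": {sh[0]:.4f}, "y": {sh[1]:.4f}, "z": 0, "turn": {(n1+180-yaw)/360:.4f}}} # p {p.round(3)} v {v.round(3)} left {np.hypot(*(p-MAT)):.3f}')
    for i in range(800):
        s=np.hypot(*v)
        if s<.001: break
        v=v+dt*(-b@v-.1*v/s)/m; p=p+dt*v
    print('rest',p.round(4),'err',(p-MAT).round(4))
E
python3 - <<'E'
from coast import *
p=[.579,-.191]; v=[.086,-.09]; b=np.array([[17.2,-2.6],[-2.6,13.7]]); tip=np.array([.4306,-.0887])
for ns in([-25,-17,-12,-10],[-25,-17,-12,-10,-10],[-25,-17,-10,-5,-3]): run(p,v,ns,b,tip,148.)
run(p,v,[-25,-17,-12,-10,-10],np.eye(2)*15,tip,148.,show=False)
E
```

```text
{"x": -0.0013, "y": -0.0466, "z": 0, "turn": 0.0194} # p [ 0.588 -0.2  ] v [ 0.088 -0.084] left 0.092
{"x": -0.0010, "y": -0.0850, "z": 0, "turn": 0.0417} # p [ 0.597 -0.208] v [ 0.091 -0.076] left 0.081
{"x": 0.0058, "y": -0.1122, "z": 0, "turn": 0.0556} # p [ 0.606 -0.215] v [ 0.095 -0.066] left 0.070
{"x": 0.0164, "y": -0.1273, "z": 0, "turn": 0.0611} # p [ 0.616 -0.221] v [ 0.098 -0.056] left 0.059
rest [ 0.6487 -0.2403] err [-0.0233 -0.0038]
{"x": -0.0013, "y": -0.0466, "z": 0, "turn": 0.0194} # p [ 0.588 -0.2  ] v [ 0.088 -0.084] left 0.092
{"x": -0.0010, "y": -0.0850, "z": 0, "turn": 0.0417} # p [ 0.597 -0.208] v [ 0.091 -0.076] left 0.081
{"x": 0.0058, "y": -0.1122, "z": 0, "turn": 0.0556} # p [ 0.606 -0.215] v [ 0.095 -0.066] left 0.070
{"x": 0.0164, "y": -0.1273, "z": 0, "turn": 0.0611} # p [ 0.616 -0.221] v [ 0.098 -0.056] left 0.059
{"x": 0.0289, "y": -0.1338, "z": 0, "turn": 0.0611} # p [ 0.626 -0.226] v [ 0.101 -0.048] left 0.048
rest [ 0.6601 -0.2417] err [-0.0119 -0.0052]
{"x": -0.0013, "y": -0.0466, "z": 0, "turn": 0.0194} # p [ 0.588 -0.2  ] v [ 0.088 -0.084] left 0.092
{"x": -0.0010, "y": -0.0850, "z": 0, "turn": 0.0417} # p [ 0.597 -0.208] v [ 0.091 -0.076] left 0.081
{"x": 0.0044, "y": -0.1197, "z": 0, "turn": 0.0611} # p [ 0.606 -0.215] v [ 0.095 -0.066] left 0.070
{"x": 0.0140, "y": -0.1460, "z": 0, "turn": 0.0750} # p [ 0.616 -0.221] v [ 0.099 -0.054] left 0.059
{"x": 0.0260, "y": -0.1596, "z": 0, "turn": 0.0806} # p [ 0.626 -0.226] v [ 0.102 -0.043] left 0.048
rest [ 0.6606 -0.2393] err [-0.0114 -0.0028]
rest [ 0.6794 -0.2505] err [ 0.0074 -0.014 ]
```

Call:
drive_tool --commands '[{"x": -0.0013,"y": -0.0466,"z": 0,"turn": 0.0194},{"x": -0.001,"y": -0.085,"z": 0,"turn": 0.0417},{"x": 0.0044,"y": -0.1197,"z": 0,"turn": 0.0611},{"x": 0.018,"y": -0.1475,"z": 0,"turn": 0.075}]'

```text
t: 7.9
tcp_pos: [0.443, -0.2091, 0.038]
tcp_rot: [0.042, 0.999, -0.0, -0.001]
contact_force: [-3.2, 0.4, 1.9]
gripper_width: 0.0
grasp_force: 1.7
```

```bash
python3 - <<'E'
from coast import *
c=cam('scene'); x,r,n=hoop(c,[.62,-.222]); x=x-[0,.0013]; s=manip.read_state(); print(x,r,n,s['t'],s['tcp_pos'].round(4),s['contact_force'].round(1),s['joints'].round(2))
tip=np.array([.4306+.018*.8,-.0887-.1475*.8]); yaw=175.; print(tip,np.hypot(*(x-tip)),(x-[.5794,-.1903])/.45)
b=np.array([[17.2,-2.6],[-2.6,13.7]])
v=np.array([.097,-.052]); p=x-.005*np.array([1,-.07])+v*.05; print(p,np.hypot(*(MAT-p)))
for ns in([-5],[-5,-5],[-5,-5,-8]): run(p,v,ns,b,tip,yaw)
cv2.imwrite('pics/s3.png',cv2.resize(c[0][100:292,100:356,::-1],(800,600)))
E
```

```text
[ 0.62454681 -0.22615912] 0.159593371226689 393 7.95 [ 0.4449 -0.2127  0.0383] [-2.6 -4.5  1. ] [ 1.11  0.38 -0.85  1.97  0.35  0.94  1.57]
[ 0.445  -0.2067] 0.18059821424091918 [ 0.10032625 -0.07968694]
[ 0.62439681 -0.22840912] 0.048285876223652
{"x": 0.0193, "y": -0.0139, "z": 0, "turn": 0.0000} # p [ 0.634 -0.233] v [ 0.101 -0.042] left 0.038
rest [ 0.6689 -0.2463] err [-0.0031 -0.0098]
{"x": 0.0193, "y": -0.0139, "z": 0, "turn": 0.0000} # p [ 0.634 -0.233] v [ 0.101 -0.042] left 0.038
{"x": 0.0321, "y": -0.0186, "z": 0, "turn": 0.0000} # p [ 0.645 -0.237] v [ 0.104 -0.034] left 0.027
rest [ 0.6807 -0.2464] err [ 0.0087 -0.0099]
{"x": 0.0193, "y": -0.0139, "z": 0, "turn": 0.0000} # p [ 0.634 -0.233] v [ 0.101 -0.042] left 0.038
{"x": 0.0321, "y": -0.0186, "z": 0, "turn": 0.0000} # p [ 0.645 -0.237] v [ 0.104 -0.034] left 0.027
{"x": 0.0466, "y": -0.0110, "z": 0, "turn": -0.0083} # p [ 0.655 -0.24 ] v [ 0.107 -0.027] left 0.017
rest [ 0.6926 -0.2467] err [ 0.0206 -0.0102]
```

View pics/s3.png

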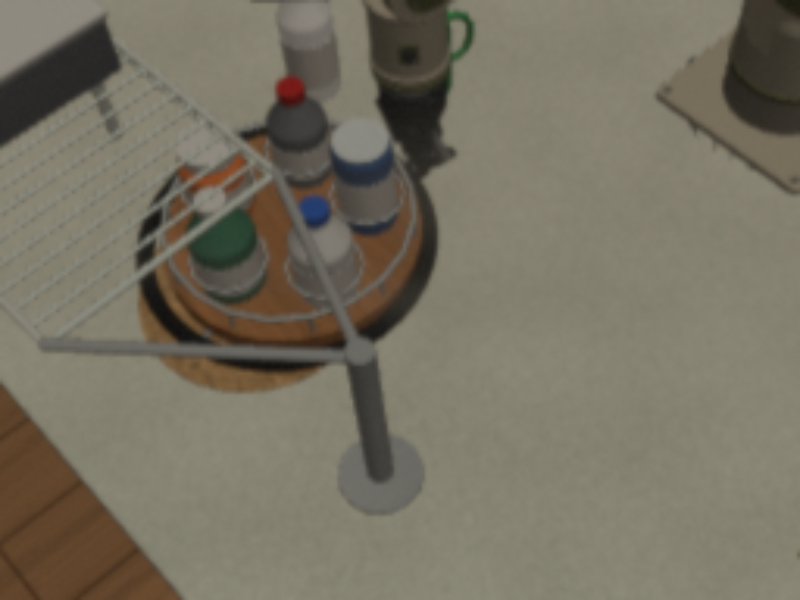

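Call:
drive_tool --commands '[{"x": 0.0184,"y": -0.0404,"z": 0,"turn": 0.0194},{"x": 0.0184,"y": -0.0404,"z": 0,"turn": 0.0194},{"x": 0.0084,"y": -0.04,"z": 0,"turn": 0.0194},{"x": -0.01,"y": -0.035,"z": 0,"turn": 0.0194},{"x": -0.02,"y": -0.035,"z": 0,"turn": 0.0194},{"x": -0.02,"y": -0.035,"z": 0,"turn": 0.0194},{"x": -0.02,"y": -0.035,"z": 0,"turn": 0.0194},{"x": -0.02,"y": -0.035,"z": 0,"turn": 0.0194},{"x": -0.02,"y": -0.035,"z": 0,"turn": 0.0194},{"x": -0.02,"y": -0.035,"z": 0,"turn": 0.0194},{"x": -0.02,"y": -0.035,"z": 0,"turn": 0.0194},{"x": -0.02,"y": -0.035,"z": 0,"turn": 0.0194}]'

```text
t: 9.15
tcp_pos: [0.4279, -0.2353, 0.0382]
tcp_rot: [-0.018, 1.0, 0.0, -0.0]
contact_force: [0.8, -0.5, -0.1]
gripper_width: 0.0002
grasp_force: 0.0
```

```bash
python3 - <<'E'
from coast import *
for i in range(2): x=look([.668,-.243]); print((x-MAT).round(4))
c=cam('top'); x,r,n=hoop(c,[.668,-.243]); print(x,r,n,'vs mat .673 -.239'); cv2.imwrite('pics/t4.png',cv2.resize(c[0][:,:,::-1],(800,600)))
E
```

```text
hoop [ 0.6753 -0.2551] r 0.1597 559 t 9.2 tip [ 0.4279 -0.2353  0.0382] dist 0.2482 F [-0.5  0.5  0.5]
[ 0.0033 -0.0186]
hoop [ 0.6754 -0.255 ] r 0.1597 562 t 9.25 tip [ 0.4278 -0.2354  0.0382] dist 0.2483 F [0.6 0.4 0.3]
[ 0.0034 -0.0185]
[ 0.67604449 -0.25742958] 0.16040057965170784 1379 vs mat .673 -.239
```

View pics/t4.png

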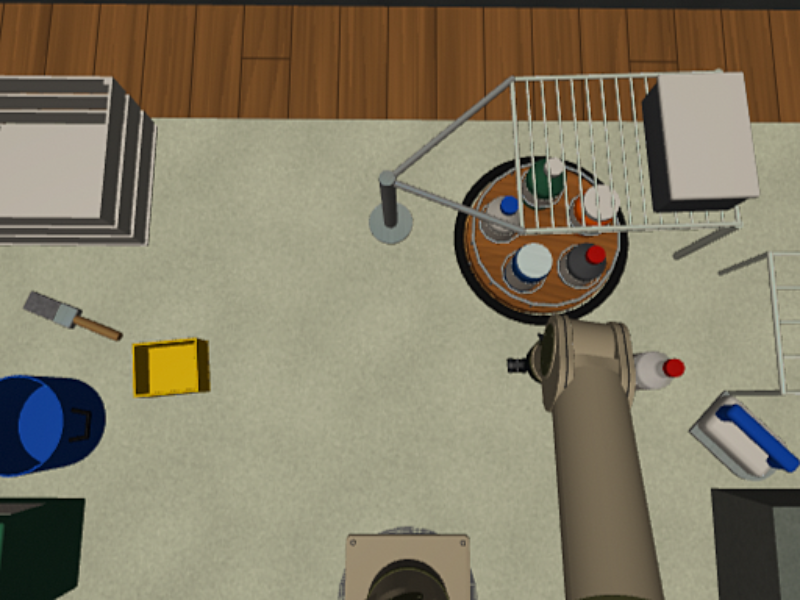

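```bash
python3 - <<'E'
from h import *
for n in('top','scene'):
    im=cv2.imread(f'pics/{n}0.png').astype(int)[:,:,::-1]; c=cam(n)
    r=(slice(220,275),slice(495,555)) if n=='top' else (slice(280,320),slice(262,310))
    s=im[r]; m=(s[:,:,2]>s[:,:,0]+40)
    v,u=np.nonzero(m); u=u.mean()+r[1].start; v=v.mean()+r[0].start
    print(n,m.sum(),u,v,ray(c,(u+.5)*.64-.5,(v+.5)*.64-.5,0))
    # cork outline
    hs=cv2.cvtColor(im[:,:,::-1].astype(np.uint8),cv2.COLOR_BGR2HSV)
    m=(hs[:,:,0]>8)&(hs[:,:,0]<20)&(hs[:,:,1]>90); 
    R=(slice(180,320),slice(450,600)) if n=='top' else (slice(245,355),slice(215,350))
    k=np.zeros(m.shape,np.uint8); k[R]=m[R]; pts=cv2.findNonZero(k)[:,0]; h=cv2.convexHull(pts)[:,0]
    W=np.array([ray(c,(a+.5)*.64-.5,(b+.5)*.64-.5,0)[:2] for a,b in h]); print('cork',cv2.minEnclosingCircle((W*1000).astype(np.float32)))
    for z in(.06,.063,.067): x,q,N=hoop(c,[.675,-.256],z); print(z,x.round(4),q.round(4))
E
```

```text
top 412 525.0849514563107 246.50485436893203 [ 0.67461782 -0.2389523   0.        ]
cork ((674.4627075195312, -239.1592254638672), 135.3552703857422)
0.06 [ 0.6769 -0.2581] 0.1608
0.063 [ 0.6761 -0.2574] 0.1604
0.067 [ 0.6751 -0.2565] 0.1599
scene 127 283.25984251968504 302.13385826771656 [ 0.67726449 -0.23313914  0.        ]
cork ((673.4034423828125, -236.72373962402344), 134.1742401123047)
0.06 [ 0.6749 -0.2558] 0.16
0.063 [ 0.6758 -0.2537] 0.1595
0.067 [ 0.677 -0.251] 0.1589
```

Call:
drive_tool --commands '[{"x": -0.01,"y": 0,"z": 0.06,"turn": 0},{"x": -0.01,"y": 0,"z": 0.12,"turn": 0},{"x": -0.01,"y": 0,"z": 0.18,"turn": 0},{"x": -0.01,"y": 0,"z": 0.24,"turn": 0},{"x": -0.01,"y": 0,"z": 0.3275,"turn": -0.02},{"x": 0,"y": 0,"z": 0.3275,"turn": -0.12},{"x": 0.145,"y": -0.2191,"z": 0.3275,"turn": -0.3667},{"x": 0.145,"y": -0.2191,"z": 0.3275,"turn": -0.3667},{"x": 0.145,"y": -0.2191,"z": 0.3275,"turn": -0.3667},{"x": 0.145,"y": -0.2191,"z": 0.3275,"turn": -0.3667},{"x": 0.145,"y": -0.2191,"z": 0.3275,"turn": -0.3667},{"x": 0.145,"y": -0.2191,"z": 0.3275,"turn": -0.3667}]'

```text
t: 10.6
tcp_pos: [0.5444, -0.4122, 0.2978]
tcp_rot: [0.543, 0.84, 0.001, -0.001]
contact_force: [0.7, 1.2, -0.2]
gripper_width: 0.0001
grasp_force: 0.0
```

Call:
drive_tool --commands '[{"x": 0,"y": 0,"z": 0,"turn": -0.18},{"x": 0,"y": 0,"z": 0,"turn": -0.18},{"x": 0,"y": 0,"z": 0,"turn": -0.18},{"x": 0,"y": 0,"z": 0,"turn": -0.18},{"x": 0,"y": 0,"z": 0,"turn": -0.18},{"x": 0,"y": 0,"z": 0,"turn": -0.18},{"x": 0,"y": 0,"z": 0,"turn": -0.18},{"x": 0,"y": 0,"z": 0,"turn": -0.18}]'

```text
t: 11.4
tcp_pos: [0.5438, -0.4106, 0.3]
tcp_rot: [0.908, 0.419, -0.0, -0.0]
contact_force: [1.0, -0.6, 0.6]
gripper_width: 0.0
grasp_force: 0.0
```

Call:
drive_tool --commands '[{"x": 0,"y": 0,"z": -0.3275,"turn": 0},{"x": 0,"y": 0,"z": -0.3275,"turn": 0},{"x": 0,"y": 0,"z": -0.3275,"turn": 0},{"x": 0,"y": 0,"z": -0.3275,"turn": 0},{"x": 0,"y": 0,"z": -0.3275,"turn": 0},{"x": 0,"y": 0,"z": -0.3275,"turn": 0},{"x": 0,"y": 0,"z": -0.3275,"turn": 0}]'

```text
t: 12.1
tcp_pos: [0.5429, -0.41, 0.0368]
tcp_rot: [0.907, 0.422, -0.001, -0.002]
contact_force: [0.9, 0.1, 1.1]
gripper_width: 0.0
grasp_force: 0.0
```

```bash
python3 - <<'E'
from coast import *
x=look([.676,-.2555]); c=cam('scene'); cv2.imwrite('pics/s5.png',cv2.resize(c[0][60:252,80:336,::-1],(800,600)))
E
```

```text
hoop [ 0.6757 -0.2549] r 0.1595 541 t 12.15 tip [ 0.5444 -0.4109  0.0395] dist 0.2039 F [-0.  -0.7  1.2]
```

View pics/s5.png

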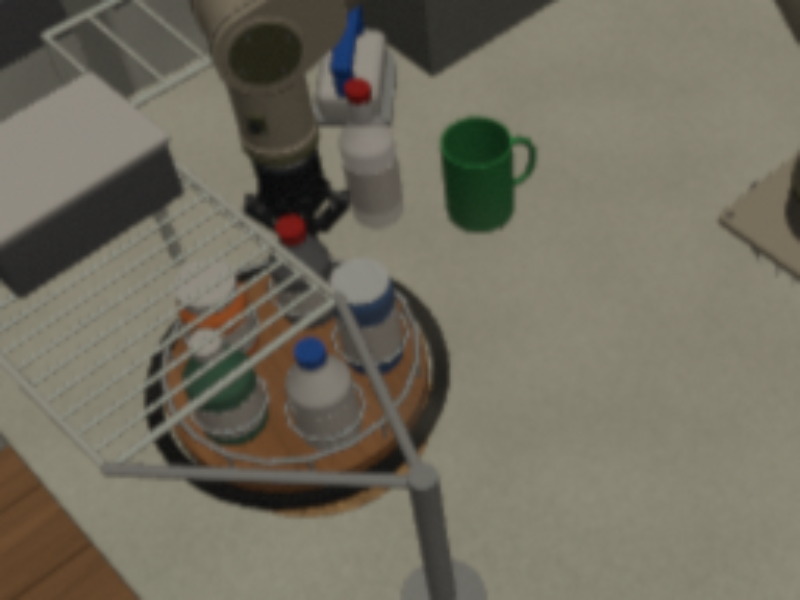

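Call:
drive_tool --commands '[{"x": 0.0064,"y": 0.0077,"z": 0,"turn": 0},{"x": 0.0129,"y": 0.0153,"z": 0,"turn": 0},{"x": 0.0157,"y": 0.0187,"z": 0,"turn": 0},{"x": 0.0181,"y": 0.0215,"z": 0,"turn": 0},{"x": 0.0205,"y": 0.0244,"z": 0,"turn": 0},{"x": 0.0221,"y": 0.0263,"z": 0,"turn": 0},{"x": 0.008,"y": 0.0096,"z": 0,"turn": 0},{"x": 0,"y": 0,"z": 0,"turn": 0},{"x": 0,"y": 0,"z": 0,"turn": 0},{"x": 0,"y": 0,"z": 0,"turn": 0},{"x": 0,"y": 0,"z": 0,"turn": 0},{"x": 0,"y": 0,"z": 0,"turn": 0}]'

```text
t: 13.4
tcp_pos: [0.5442, -0.4101, 0.0382]
tcp_rot: [0.907, 0.422, 0.0, -0.0]
contact_force: [0.5, 0.3, 0.4]
gripper_width: -0.0001
grasp_force: 0.0
```

```bash
python3 - <<'E'
from coast import *
x=look([.676,-.2555]);x=look([.676,-.2555],'top')
E
```

```text
hoop [ 0.6812 -0.2442] r 0.1588 564 t 13.45 tip [ 0.5442 -0.4101  0.0382] dist 0.2151 F [0.2 0.  0.5]
hoop [ 0.6812 -0.2458] r 0.1602 1409 t 13.5 tip [ 0.5441 -0.4102  0.0382] dist 0.214 F [0.4 0.9 0.8]
```

Call:
drive_tool --commands '[{"x": -0.01,"y": 0,"z": 0.06,"turn": 0},{"x": -0.01,"y": 0,"z": 0.12,"turn": 0},{"x": -0.01,"y": 0,"z": 0.18,"turn": 0},{"x": -0.01,"y": 0,"z": 0.24,"turn": 0},{"x": -0.01,"y": 0,"z": 0.3,"turn": 0},{"x": -0.01,"y": 0,"z": 0.36,"turn": 0},{"x": -0.06,"y": 0.05,"z": 0.37,"turn": 0},{"x": -0.1,"y": 0.1,"z": 0.37,"turn": 0},{"x": -0.1,"y": 0.1,"z": 0.37,"turn": 0},{"x": -0.1,"y": 0.1,"z": 0.37,"turn": 0}]'

```text
t: 14.5
tcp_pos: [0.4634, -0.3297, 0.3352]
tcp_rot: [0.907, 0.422, -0.0, 0.001]
contact_force: [-0.3, -0.2, 0.6]
gripper_width: 0.0
grasp_force: 0.0
```

```bash
python3 - <<'E'
from coast import *
x=look([.681,-.245]); x=look([.681,-.245],'top'); print(manip.hand_in())
E
```

```text
hoop [ 0.681  -0.2444] r 0.1593 586 t 14.55 tip [ 0.4638 -0.3309  0.3349] dist 0.2338 F [-0.2 -0.1  0.3]
hoop [ 0.6812 -0.2454] r 0.1603 1402 t 14.6 tip [ 0.4641 -0.3315  0.3344] dist 0.2336 F [-0.2  0.2  0.4]
the job is handed in; nothing more can be done
None
```

The caddy is parked about 10 mm off the mat centre, clear of the post, with the hand away, and handed in at 14.6 s; two caveats: the push may have slackened briefly during camera pauses, and it first stopped about 18 mm off, so I gave it one small nudge from the front right.

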